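Unlock the medicine box and hold the key turned

TASK

Unlock the aluminium medicine box on the tray for me: take its key, the one with the square head, off its peg on the little wooden rack, push it all the way into the lock on top of the box, jiggling it past the sticky pins where it catches, and only then turn it clockwise (seen from above) a full quarter turn, as far as it goes. The lock springs shut when the key is let go, so finish with the key still gripped and held fully turned, ready for me to slide the lid. Leave the round-headed key and the comb hanging and everything on the tray where it is.

Things in the scene. Friction and masses are not known exactly. Their poses are not given: they have to be found in the camera images.
- key_bow (a point): centre of the key's flat square steel head: 32 mm wide (y), 8 thick (x), 30 high. Hole 13 mm wide, from 3 mm below to 11 mm above this point, its top edge resting on the peg. Axes: z up from blade to head; x along the peg to its free end, away from the robot. Grip it from above across the 32 mm width; to take it off lift it 4 mm (peg's knob mid-hole), then draw it 40 mm straight off to +x
- key: medicine-box key, about 45 g, hanging blade down from any of the rack's three pegs; origin at the blade's tip, 50 mm below the centre of its head; axes as the head's. Blade flat, 12 mm wide (y), 4 thick (x), 24 long, rounded at its end; above it a round neck, 4 mm thick, 8 long. It is alike either way round (half turn about z)
- key_collar (a point): point on the key's axis in the underside of the round collar (diameter 16, 3 mm high) between neck and head, 18 mm below the centre of the head, 32 mm above the blade's tip; axes as the head's. The collar sits on the lock's face when the key is fully in
- lock_mouth (a point): centre of the keyway in the flat top face of the lock case on the medicine box. Axes: z up out of the lock, y along the keyway, x across it. Keyway 15 x 6.6 mm (y, x), in the plug (from 5 mm down) 14 x 5.6, 37 deep: the blade goes in with its width along y, either way round. The face, 4 mm thick, is fixed: the key turns only with all its blade below it, and cannot be drawn out while turned
- lock_plug (a joint): turn of the lock's plug, under the face (rad): 0 locked, in line with the keyway; grows clockwise seen from above to a stop at 1.571. A return spring (0.02 N m at 0, 0.08 at the stop) shuts it when let go. The key has some 0.15 to 0.25 rad of play and give, so the head must be turned that much beyond a quarter. A steel bolt on the box top, from the lock case into a staple on the lid, draws back 12 mm as it turns
- lock_pins (a point): the lock's plug; origin in the centre of the keyway at the face, turning with the plug. Two spring pins inside it, one at each narrow edge of the keyway, 15 and 24 mm below the face, stand 1.7 mm in a centred blade's way and rub: a straight push can jam (20 N and more), while shifting the blade 1 mm sideways along the keyway's length, to one side and then the other, lets it by at 6 to 15 N
- medbox: aluminium medicine box, 150 x 230 mm (x, y), 66 high, fixed in the tray; origin at the centre of its underside. Lid (slides to +y) over its +y part; the lock case, 48 x 42 mm, 14 high, stands on the deck 78 mm to -y of the centre, its face 83 mm above the origin. Nothing on the box is more than 2 mm higher than that face
- rack: teak peg rack, fixed; origin at the centre of its 95 x 225 mm foot. Upright board 14 mm thick, 225 wide, top 155 high, its +x face at x = -28 mm. Three level pegs, diameter 6, at height 130, y = -72, 0 and 72 mm, stick out of it to +x, away from the robot, each ending in a round knob of diameter 9 at x = 17 mm. What hangs on a peg hangs within 3 mm of x = 2 mm
- round_key_mid (a point): middle of the other steel key, with a round ring head (29 mm) and thin shank, 67 mm long, on another peg: leave it hanging
- comb_mid (a point): middle of the wooden comb (42 mm wide, 78 high) on another peg: leave it hanging
- scoop: yellow plastic scoop with bucket handle, diameter 136 (156 with the handle), 116 mm high, on the tray; origin at the centre of its underside; leave alone
- bowl: stainless steel bowl, diameter 150, height 60 mm, on the tray; origin at the centre of its underside; leave alone
- dish_oblong: oblong ceramic soap dish 78 x 118 x 24 mm, on the tray, holds the soap; origin at the centre of its underside; leave alone
- soap: bar of soap 52 x 82 x 24 mm in the oblong dish; origin at the centre of its underside; leave alone
- dish_round: round ceramic soap dish, diameter 100, height 24 mm, on the tray; origin at the centre of its underside; leave alone
- scrubber: wooden back scrubber 340 mm long (x), 55 wide, 32 high, lying along the left edge of the tray; origin at tray level below its middle; leave alone

How it is judged (in metres and radians):
On the way:
1. the right key is pushed fully into the lock (collar within 3 mm of its face) before it is turned (z of key_collar in the frame of lock_mouth between -0.004 and 0.003 m and horizontal distance between key_collar and lock_mouth below 0.005 m and angle between the z axis of key_collar and the z axis of lock_mouth, either way round below 0.2 rad and value of joint lock_plug below 0.35 rad), for 0.1 s.
At the end, for the whole second after the job is handed in: Square-headed key in the lock (collar within 4.5 mm of the face, 5 mm of its centre, tilt under 0.2 rad), plug held clockwise past 1.4 rad (stop 1.571) with the fingers gripping the key (over 2 N) through the last second; other key, comb and tray things within 30 mm of their places (z of key_collar in the frame of lock_mouth between -0.004 and 0.0045 m and horizontal distance between key_collar and lock_mouth below 0.005 m and angle between the z axis of key_collar and the z axis of lock_mouth, either way round below 0.2 rad and value of joint lock_plug above 1.4 rad and contact force between the fingers and key above 2 N and distance of each of round_key_mid, comb_mid, scoop, bowl, dish_oblong, dish_round, soap, scrubber from where it was at the start of the episode below 0.03 m); the arm keeps its last pose, push and grip.
It fails at once if the other key, the comb or something on the tray is pushed or knocked off its place (30 mm) (distance of any of round_key_mid, comb_mid, scoop, bowl, dish_oblong, dish_round, soap, scrubber from where it was at the start of the episode above 0.03 m).
It also fails if it takes over 64 s, if anything falls off the work surface, if the arm or the gripper's body presses on something with over 40 N, if the wrist force passes 120 N, or if a joint passes its speed limit or range.

ROBOT

A 6-joint arm with a two-finger parallel gripper is mounted at the origin on the work surface. World frame = base frame: x ahead of the robot, y to its left, z up, the work surface at z = 0. Lengths are in mm, angles in rad, forces in N, time in s.
With the tool pointing down it reaches from about 350 to 875 mm from the base axis. Payload 4.2 kg.
Tool frame: the origin (TCP) lies midway between the tips of the shut fingers; the grasp point (between the pads) lies 19 mm behind it (arm.tcp_to_grasp is the distance from the TCP to the grasp point, in mm); z points along the fingers, y is the line along which they close (so a half turn about z gives the same grasp; the last joint's range is limited). The gripper opens to 85 mm and grips with 20 to 120 N. Pads are 22 mm wide; open, the fingers measure 114 mm over their backs; the gripper's body (76 mm by 85 mm) begins 54 mm behind the grasp point. The pads swing forward as they close: fully open they stand 13 mm farther back than shut.
Start: joints at [-1.057, 0.385, 0.008, 0, -1.194, -0.259], TCP at [157.549, -604.795, 231.312] pointing down, gripper open.
Joint ranges: [-3.14, 3.14], [-1.21, 2.06], [-1.07, 1.41], [-3.16, 2.05], [-2.99, -0.16], [-3.1, 3.1]. Speed limits (rad/s): [2.79, 2.79, 3.14, 3.14, 3.14, 3.14].

INTERFACE

Orientations are given as a unit quaternion [x, y, z, w].
In Python, from bench import arm gives the robot as it stands.
- The arm moves only by the tool arm_command, never from a script. Its argument "rows" is a list of rows, each a list of 2 entries, a list of its own where there are three numbers: the shift along the tool's x, y, z as a fraction of full scale, then the turn, a rotation vector about the tool's x, y, z as a fraction of full scale. In form: [[[x, y, z], [wx, wy, wz]], ...]. A call has 1 to 5 rows; each row is the pose to reach, as a shift and turn from the pose commanded when the call began, along the tool's axes at that moment, turning the shorter way round; what a row does not reach only later rows make up. Full scale, the value 1, is 0.25 m for a shift and 180 degrees for a turn. A row lasts 1/10 s, in which the tool goes at most 50 mm and 8.59 degrees, less where a joint would pass 70% of its speed; a pose out of reach is approached as far as the arm can. A call with a number of a shift or a turn outside -1 to 1 is refused whole. A call with a gripper value outside its range is refused whole. "grip" is the opening, from 0 (shut) to 1 (fully open), set as the call begins (left out, the last holds). The fingers move at their own pace and stop on an object; the grip force is fixed at half the most. Time passes only in rows, so rows that repeat a pose let the fingers close. It gives the time, the measured TCP pose, the force, the opening and the grip force at its end, in the units of the state.
- arm.read_state(): the state, without advancing time (a new reading comes with each control period).
- arm.get_image(name): name is "scene" or "top" or "wrist"; returns (picture, depth): 480x640x3 uint8, blue, green, red; 480x640 float32, mm along the optical axis (not along the pixel's ray), 0 where there is no reading.
- arm.camera_info(name): a dict with "fx", "fy", "cx", "cy" (pixels), "extrinsics" (4x4, takes a point from camera to world coordinates). Camera axes: x right, y down, z forward; pixel columns grow to the right and rows downward; lengths in mm; the calibration is good to about 2 mm. A picture is of the moment at which its call begins: read the wrist's pose just before it. camera_info takes no time and is no camera call; for the wrist camera it gives the pose at the moment of the call.
- arm.job_done(): hands the job in; it is judged then, once.
Trained networks look in the newest picture that a camera, given by its name, has taken for a name from the list of things; names that differ only in an ending like _2 or _b are one class to them, and where a whole thing is asked for, a point or a joint stands for the part that bears it (a point fixed in the world has none). Each returns a list of dicts, best first, with "score" (0 to 1); they miss things now and then, are a little off and sometimes report something else, mostly with a low value. They report only what shows in the picture. A call takes as long as a camera call.
- arm.spot_in(camera, query): "position" ([column, row] in pixels, amid what is visible of it).
The state is a dict: "clock": time; "joints": joint angles; "joint_vel": joint speeds; "joint_efforts": joint torques, N m; "position": TCP position; "ee_rot": TCP orientation; "contact_force": force on the tool from outside, world axes, zero at the start; "wrist_torque": the same for the moment, N m; "gripper_width": finger opening in mm; "grasp_force": force on a finger pad.
Only numpy, scipy, OpenCV 4.12 (cv2) and the standard library are available. Lean on these libraries where they do the work, as an engineer would, in place of code of your own. Each camera call takes 0.05 s, during which the arm holds its last target. There are 200 camera calls.

## Working session

There is one attempt and no reset: what is moved stays moved. The work goes in short steps, Python scripts to look and compute and a tool call to move; the robot and the scene stay as the last step left them, time stands still between calls to the robot, and variables do not carry over. Pictures are saved under pics/ and viewed, at most 10 in all, crops included, and the job is handed in when it is done.

Besides the shell and the picture viewer there is one more tool, called after ">>>" as name([rows], argument=value, ...), one row to a line, values as JSON. arm_command: Moves the arm, as the interface text tells. Shift numbers are shares of 0.25 m and turn numbers shares of 180 degrees, none past 1 either way. Its arguments: {"type":"object","properties":{"rows":{"type":"array","items":{"type":"array"}},"grip":{"type":"number"}},"required":["rows"]}

```bash
mkdir -p pics
cat > h.py <<'E'
import numpy as np,cv2
from bench import arm
from scipy.spatial.transform import Rotation as R
def pt(cam,depth,u,v,ci=None):
    ci=ci or arm.camera_info(cam);d=depth[int(round(v)),int(round(u))]
    p=np.array([(u-ci['cx'])/ci['fx']*d,(v-ci['cy'])/ci['fy']*d,d,1])
    return (np.array(ci['extrinsics'])@p)[:3]
def onz(cam,u,v,z,ci=None):
    ci=ci or arm.camera_info(cam);E=np.array(ci['extrinsics'])
    r=E[:3,:3]@np.array([(u-ci['cx'])/ci['fx'],(v-ci['cy'])/ci['fy'],1]);o=E[:3,3]
    return o+r*(z-o[2])/r[2]
E
python3 - <<'E'
from h import *
s=arm.read_state();print(s['position'],s['ee_rot'],R.from_quat(s['ee_rot']).as_matrix().round(3))
for c in('scene','top'):
    ci=arm.camera_info(c);im,d=arm.get_image(c);cv2.imwrite(f'pics/{c}.png',im);np.save(f'{c}.npy',d)
    print(c,np.array(ci['extrinsics']).round(2).tolist(),ci['fx'])
    for q in('key_bow','key','lock_mouth','medbox','rack','round_key_mid','comb_mid'):
        for r in arm.spot_in(c,q)[:2]:
            u,v=r['position'];print(q,round(r['score'],2),round(u),round(v),pt(c,d,u,v,ci).round())
E
```

```text
[ 157.39720175 -604.25579785  230.22414075] [-1.26964097e-01  9.91906717e-01  1.07109347e-03 -1.87013760e-04] [[-0.968 -0.252 -0.001]
 [-0.252  0.968  0.002]
 [ 0.     0.002 -1.   ]]
scene [[0.05, 0.6, -0.8, 1439.65], [1.0, -0.01, 0.05, -23.1], [0.02, -0.8, -0.6, 723.36], [0.0, 0.0, 0.0, 1.0]] 439.7152238767147
key_bow 0.58 200 212 [ 514. -242.  133.]
key_bow 0.53 179 228 [ 499. -305.   75.]
key 0.6 198 216 [ 509. -250.  117.]
lock_mouth 0.82 344 249 [592. 108.  73.]
medbox 0.6 343 247 [582. 109.  73.]
rack 0.75 180 228 [ 500. -304.   75.]
round_key_mid 0.55 142 213 [ 449. -409.   89.]
comb_mid 0.93 173 218 [ 501. -314.  108.]
comb_mid 0.41 497 297 [729. 448.  36.]
top [[-0.1, -0.97, 0.21, 289.9], [-0.99, 0.1, -0.02, 52.11], [-0.0, -0.21, -0.98, 1600.25], [0.0, 0.0, 0.0, 1.0]] 567.8673922244508
key_bow 0.49 435 276 [ 506. -256.  138.]
lock_mouth 0.95 294 288 [522. 115.  76.]
medbox 0.97 292 287 [527. 120.  72.]
rack 0.67 455 290 [ 463. -299.  154.]
round_key_mid 0.47 483 283 [ 479. -383.  116.]
```

Run:
```python
import cv2
a=cv2.imread('pics/scene.png')[170:320,110:410];b=cv2.imread('pics/top.png')[220:370,220:520]
cv2.imwrite('pics/both.png',cv2.resize(cv2.vconcat([a,b]),None,fx=2,fy=2,interpolation=cv2.INTER_CUBIC))
```

```text
(no output)
```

View pics/both.png

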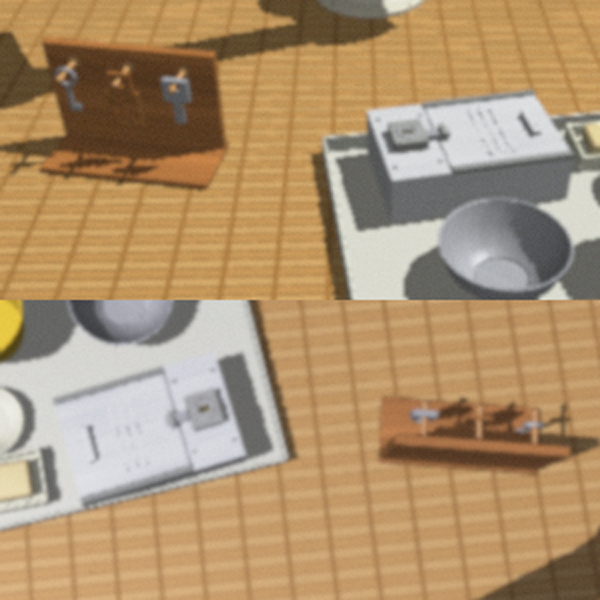

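The square key hangs on the +y peg (scene ≈(197,212), top ≈(432,276)), with the comb in the middle and the round key at the −y end. The lock case is at top ≈(323,275). Next I fit the rack and box orientation.

Run:
```python
from h import *
ci=arm.camera_info('top');d=np.load('top.npy')
def cloud(u0,u1,v0,v1):
    v,u=np.mgrid[v0:v1,u0:u1];z=d[v0:v1,u0:u1]
    P=np.stack([(u-ci['cx'])/ci['fx']*z,(v-ci['cy'])/ci['fy']*z,z,np.ones_like(z)],-1).reshape(-1,4)
    return (P@np.array(ci['extrinsics']).T)[:,:3]
P=cloud(405,520,255,315);B=P[(P[:,2]>149)&(P[:,2]<162)]
r=cv2.minAreaRect(B[:,:2].astype(np.float32));print('board',len(B),r,np.median(B[:,2]))
c=B[:,:2].mean(0);w=np.linalg.svd(B[:,:2]-c)[2][0];print(c,w,np.degrees(np.arctan2(w[1],w[0])))
Q=cloud(235,350,240,330);M=Q[(Q[:,2]>55)&(Q[:,2]<110)]
print('box',len(M),cv2.minAreaRect(M[:,:2].astype(np.float32)),np.median(M[:,2]))
L=M[M[:,2]>np.median(M[:,2])+9];print('lock',len(L),cv2.minAreaRect(L[:,:2].astype(np.float32)),np.median(L[:,2]))
C=arm.camera_info('wrist');s=arm.read_state()
T=np.eye(4);T[:3,:3]=R.from_quat(s['ee_rot']).as_matrix();T[:3,3]=s['position']
print((np.linalg.inv(T)@np.array(C['extrinsics'])).round(2),C['fx'])
```

```text
board 447 ((455.08721923828125, -313.93109130859375), (224.6441650390625, 15.038137435913086), 79.66387176513672) 153.93252795502508
[ 454.66544268 -314.08444443] [0.17699727 0.98421134] 79.80509205450662
box 4673 ((566.718994140625, 119.08573913574219), (214.59353637695312, 230.50704956054688), 10.70188045501709) 72.64917856405805
lock 299 ((510.2137145996094, 111.13444519042969), (192.01251220703125, 143.84339904785156), 86.5244140625) 85.46429518114724
[[   0.     -0.97   -0.26   66.21]
 [   1.     -0.      0.     -1.1 ]
 [  -0.     -0.26    0.97 -141.81]
 [   0.      0.      0.      1.  ]] 398.9509433428576
```

>>> arm_command([
  [[-0.85, 0.51, -0.04], [0, 0, 0]],
  [[-0.85, 0.51, -0.04], [0, 0, 0]],
  [[-0.85, 0.51, -0.04], [0, 0, 0]],
  [[-0.85, 0.51, -0.04], [0, 0, 0]],
  [[-0.85, 0.51, -0.04], [0, 0, 0]],
], grip=0.65)

```text
clock: 1.3
position: [332.2, -426.3, 241.7]
ee_rot: [-0.127, 0.992, -0.0, 0.0]
contact_force: [0.7, -0.9, -0.3]
gripper_width: 55.5
grasp_force: 0.0
```

>>> arm_command([
  [[-0.85, 0.51, -0.04], [0, 0, 0.138]],
  [[-0.85, 0.51, -0.04], [0, 0, 0.138]],
  [[-0.85, 0.51, -0.04], [0, 0, 0.138]],
  [[-0.85, 0.51, -0.04], [0, 0, 0.138]],
  [[-0.85, 0.51, -0.04], [0, 0, 0.138]],
])

```text
clock: 1.8
position: [497.2, -258.1, 251.3]
ee_rot: [0.09, 0.996, -0.0, 0.0]
contact_force: [0.3, -1.1, 0.1]
gripper_width: 55.3
grasp_force: 0.0
```

Run:
```python
from h import *
s=arm.read_state();print(s['position'],R.from_quat(s['ee_rot']).as_matrix().round(3)[:, :2].T,np.round(s['joints'],3))
ci=arm.camera_info('wrist');im,d=arm.get_image('wrist');np.save('w1.npy',d)
for q in('key_bow','key','comb_mid'):
    for r in arm.spot_in('wrist',q)[:2]:
        u,v=r['position'];print(q,round(r['score'],2),round(u),round(v),pt('wrist',d,u,v,ci).round(),onz('wrist',u,v,122,ci).round())
cv2.imwrite('pics/w1.png',im)
v,u=np.mgrid[0:480,0:640]
P=np.stack([(u-ci['cx'])/ci['fx']*d,(v-ci['cy'])/ci['fy']*d,d,np.ones_like(d)],-1).reshape(-1,4)@np.array(ci['extrinsics']).T
P=P[:,:3];x=P[(np.hypot(P[:,0]-504,P[:,1]+250)<26)&(P[:,2]>100)&(P[:,2]<150)]
print(len(x),x.min(0),x.max(0));h=x[x[:,2]>133.5];print(len(h),h.mean(0),cv2.minAreaRect(h[:,:2].astype(np.float32)))
b=P[(P[:,2]>149)&(P[:,2]<162)];print('board',cv2.minAreaRect(b[:,:2].astype(np.float32)))
```

```text
[ 497.15370694 -258.06377507  251.33014272] [[-0.984  0.178 -0.001]
 [ 0.178  0.984 -0.   ]] [-0.189  0.26  -0.122  0.    -1.187 -1.561]
key_bow 0.66 332 252 [ 506. -252.  137.] [ 511. -252.  122.]
key 0.55 331 251 [ 506. -252.  136.] [ 510. -252.  122.]
key 0.36 615 205 [534.  -5.  51.] [512. -55. 122.]
comb_mid 0.76 240 241 [ 494. -316.  111.] [ 492. -314.  122.]
1459 [ 480.80283741 -266.82898524  103.26147199] [ 525.01679929 -234.36677445  138.18165462]
617 [ 508.81522078 -250.76754095  136.05572847] ((504.453369140625, -252.71893310546875), (34.19050979614258, 30.04452133178711), 25.135944366455078)
board ((457.3541564941406, -314.3515319824219), (224.43910217285156, 14.098776817321777), 79.7541275024414)
```

View pics/w1.png

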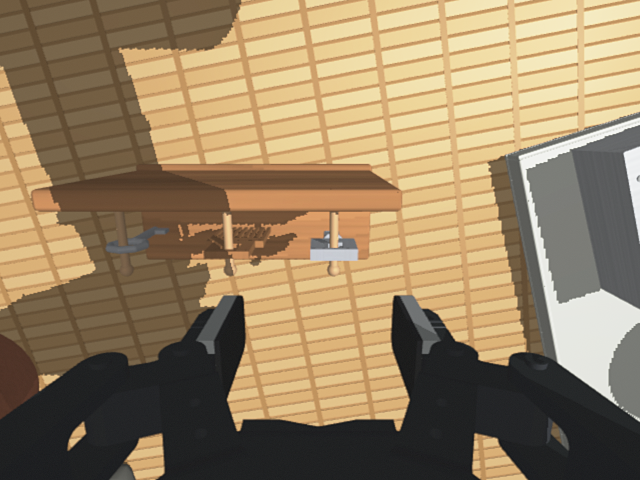

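Run:
```python
from h import *
ci=arm.camera_info('wrist')
for u,v in((334,254),(311,248),(357,260)):print(onz('wrist',u,v,137,ci))
im=cv2.imread('pics/w1.png')[225:285,290:380]
cv2.imwrite('pics/w1c.png',cv2.resize(im,None,fx=8,fy=8,interpolation=cv2.INTER_NEAREST))
```

```text
[ 507.446469   -250.63983003  137.        ]
[ 500.66894275 -265.00103883  137.        ]
[ 514.27961212 -236.16077209  137.        ]
```

View pics/w1c.png

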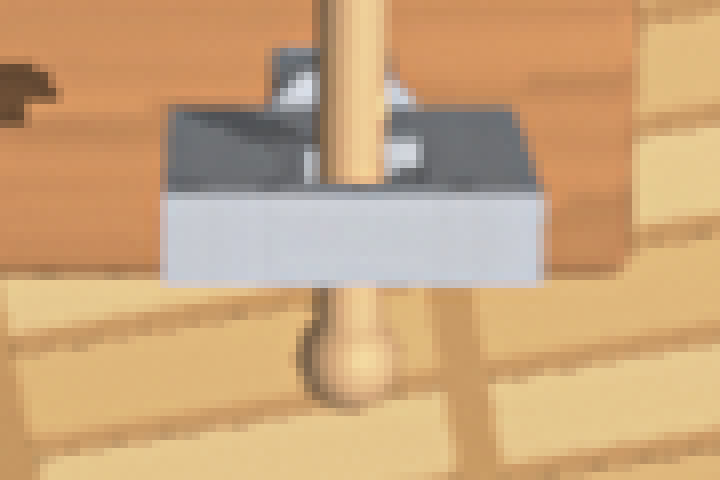

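Head's top face spans u 310–358, v 249–260 → centre (507.6, −250.6), which matches the rack model. I'll grip it about 7 mm above its centre so the fingertips stay clear of the lock face.

>>> arm_command([
  [[-0.035, 0.037, 0.1], [0, 0, 0]],
  [[-0.035, 0.037, 0.25], [0, 0, 0]],
  [[-0.035, 0.037, 0.4], [0, 0, 0]],
  [[-0.035, 0.037, 0.52], [0, 0, 0]],
  [[-0.035, 0.037, 0.565], [0, 0, 0]],
])

```text
clock: 2.5
position: [503.3, -252.6, 106.5]
ee_rot: [0.091, 0.996, 0.001, -0.003]
contact_force: [-0.4, 0.5, 0.0]
gripper_width: 55.4
grasp_force: 0.0
```

>>> arm_command([
  [[0, 0, 0], [0, 0, 0]],
  [[0, 0, 0], [0, 0, 0]],
  [[0, 0, 0], [0, 0, 0]],
  [[0, 0, 0], [0, 0, 0]],
  [[0, 0, 0], [0, 0, 0]],
], grip=0)

```text
clock: 3.0
position: [506.8, -252.2, 110.6]
ee_rot: [0.089, 0.996, -0.0, 0.001]
contact_force: [0.5, 0.6, -0.6]
gripper_width: 30.6
grasp_force: 59.3
```

>>> arm_command([
  [[0, 0, -0.016], [0, 0, 0]],
  [[0, 0, -0.016], [0, 0, 0]],
  [[0, 0, -0.016], [0, 0, 0]],
])

```text
clock: 3.3
position: [506.5, -252.1, 113.9]
ee_rot: [0.089, 0.996, -0.0, 0.0]
contact_force: [0.3, 0.2, -1.2]
gripper_width: 30.6
grasp_force: 59.3
```

>>> arm_command([
  [[-0.04, 0, 0], [0, 0, 0]],
  [[-0.08, 0, 0], [0, 0, 0]],
  [[-0.12, 0, 0], [0, 0, 0]],
  [[-0.16, 0, 0], [0, 0, 0]],
  [[-0.2, 0, 0], [0, 0, 0]],
])

```text
clock: 3.8
position: [556.8, -261.3, 113.5]
ee_rot: [0.089, 0.996, -0.0, 0.0]
contact_force: [-0.2, -0.1, 0.2]
gripper_width: 30.5
grasp_force: 59.8
```

>>> arm_command([
  [[0, 0, -0.5], [0, 0, 0]],
  [[0, 0, -0.5], [0, 0, 0]],
  [[0, 0, -0.5], [0, 0, 0]],
  [[0, 0, -0.5], [0, 0, 0]],
])

```text
clock: 4.2
position: [558.5, -262.1, 244.2]
ee_rot: [0.089, 0.996, -0.001, 0.005]
contact_force: [0.0, -1.8, -0.7]
gripper_width: 30.1
grasp_force: 59.8
```

Run:
```python
from h import *
ci=arm.camera_info('top');d=np.load('top.npy')
v,u=np.mgrid[255:300,300:345];z=d[255:300,300:345]
P=(np.stack([(u-ci['cx'])/ci['fx']*z,(v-ci['cy'])/ci['fy']*z,z,np.ones_like(z)],-1).reshape(-1,4)@np.array(ci['extrinsics']).T)[:,:3]
L=P[(P[:,2]>80)];print(len(L),cv2.minAreaRect(L[:,:2].astype(np.float32)),np.median(L[:,2]),L.mean(0))
v,u=np.mgrid[235:330,240:350];z=d[235:330,240:350]
P=(np.stack([(u-ci['cx'])/ci['fx']*z,(v-ci['cy'])/ci['fy']*z,z,np.ones_like(z)],-1).reshape(-1,4)@np.array(ci['extrinsics']).T)[:,:3]
k=(P[:,2]>62)&(P[:,2]<95)
m=k.reshape(z.shape).astype(np.uint8);n,l,st,c=cv2.connectedComponentsWithStats(m);i=1+np.argmax(st[1:,4])
M=P[(l==i).ravel()];print(len(M),cv2.minAreaRect(M[:,:2].astype(np.float32)))
s=arm.read_state();print(s['position'],s['joints'])
```

```text
310 ((454.2242431640625, 36.185752868652344), (315.6372375488281, 96.97284698486328), 11.542463302612305) 85.58040306193504 [540.62195992  42.23937531 139.32363977]
4602 ((535.7705078125, 113.22762298583984), (151.6460418701172, 230.4885711669922), 10.71692180633545)
[ 558.46462877 -262.05046817  244.19011071] [-0.17589833  0.35714737 -0.00196822  0.00172929 -1.20085176 -1.5737374 ]
```

>>> arm_command([
  [[0.45, 0.95, 0.1], [0, 0, -0.235]],
  [[0.45, 0.95, 0.1], [0, 0, -0.235]],
  [[0.45, 0.95, 0.1], [0, 0, -0.235]],
  [[0.45, 0.95, 0.1], [0, 0, -0.235]],
  [[0.45, 0.95, 0.1], [0, 0, -0.235]],
])

```text
clock: 4.7
position: [489.8, -19.1, 213.9]
ee_rot: [-0.279, 0.96, 0.0, -0.001]
contact_force: [1.4, 0.5, -1.2]
gripper_width: 30.4
grasp_force: 59.9
```

>>> arm_command([
  [[0, 0, 0], [0, 0, -0.235]],
  [[0, 0, 0], [0, 0, -0.235]],
  [[0, 0, 0], [0, 0, -0.235]],
  [[0, 0, 0], [0, 0, -0.235]],
  [[0, 0, 0], [0, 0, -0.235]],
])

```text
clock: 5.2
position: [490.6, -20.5, 213.9]
ee_rot: [-0.607, 0.795, 0.0, -0.001]
contact_force: [-0.1, 0.8, -0.9]
gripper_width: 30.4
grasp_force: 59.9
```

>>> arm_command([
  [[0, 0, 0], [0, 0, -0.235]],
  [[0, 0, 0], [0, 0, -0.235]],
  [[0, 0, 0], [0, 0, -0.235]],
  [[0, 0, 0], [0, 0, -0.235]],
  [[0, 0, 0], [0, 0, -0.235]],
])

```text
clock: 5.7
position: [490.6, -20.7, 213.9]
ee_rot: [0.853, -0.523, -0.001, 0.001]
contact_force: [0.4, -0.3, -0.7]
gripper_width: 31.2
grasp_force: 59.9
```

>>> arm_command([
  [[0, 0, 0], [0, 0, -0.235]],
  [[0, 0, 0], [0, 0, -0.235]],
  [[0, 0, 0], [0, 0, -0.235]],
  [[0, 0, 0], [0, 0, -0.235]],
  [[0, 0, 0], [0, 0, -0.235]],
])

```text
clock: 6.2
position: [490.6, -20.7, 213.9]
ee_rot: [0.984, -0.18, -0.001, 0.0]
contact_force: [-0.5, -0.2, 0.2]
gripper_width: 30.8
grasp_force: 59.9
```

>>> arm_command([
  [[0, 0, 0], [0, 0, -0.177]],
  [[0, 0, 0], [0, 0, -0.177]],
  [[0, 0, 0], [0, 0, -0.177]],
  [[0, 0, 0], [0, 0, -0.177]],
  [[0, 0, 0], [0, 0, -0.177]],
])

```text
clock: 6.7
position: [490.5, -20.7, 214.0]
ee_rot: [0.996, 0.094, -0.001, 0.0]
contact_force: [-0.3, 0.6, -0.1]
gripper_width: 30.7
grasp_force: 59.9
```

```bash
cat >> h.py <<'E'
def to(x,y,z,yaw=None):
    s=arm.read_state();M=R.from_quat(s['ee_rot']);p=M.inv().apply(np.array([x,y,z])-s['position'])/250
    yy=np.degrees(np.arctan2(*M.as_matrix()[[1,0],1]))
    print('pos',s['position'].round(1) if hasattr(s['position'],'round') else s['position'],'yaw_y',yy.round(2),'tilt',M.as_matrix()[:,2].round(4),'j',np.round(s['joints'],2))
    print('shift',p.round(4), 'turn', None if yaw is None else round(-((yaw-yy+180)%360-180)/180,4))
E
python3 - <<'E'
from h import *
to(491,25.5,175,280.7)
E
```

```text
pos [490.5 -20.7 214. ] yaw_y -79.21 tilt [-1.6e-03 -2.0e-04 -1.0e+00] j [ 0.29  0.17 -0.34 -0.   -1.06  1.47]
shift [ 0.0367 -0.1812  0.156 ] turn 0.0005
```

>>> arm_command([
  [[0.037, -0.181, 0.156], [0, 0, 0]],
  [[0.037, -0.181, 0.156], [0, 0, 0]],
  [[0.037, -0.181, 0.156], [0, 0, 0]],
  [[0.037, -0.181, 0.156], [0, 0, 0]],
])

```text
clock: 7.1
position: [491.7, 25.4, 176.2]
ee_rot: [0.996, 0.094, 0.0, 0.0]
contact_force: [-0.6, -0.5, -1.0]
gripper_width: 30.6
grasp_force: 59.9
```

Run:
```python
from h import *
to(491,25.5,175,280.7)
ci=arm.camera_info('wrist');im,d=arm.get_image('wrist');np.save('w2.npy',d);cv2.imwrite('pics/w2.png',im)
np.save('w2E.npy',ci['extrinsics'])
for q in('lock_mouth','key_bow','key_collar','key'):
    for r in arm.spot_in('wrist',q)[:2]:
        u,v=r['position'];print(q,round(r['score'],2),round(u,1),round(v,1),pt('wrist',d,u,v,ci).round(1),onz('wrist',u,v,85.5,ci).round(1))
```

```text
pos [491.7  25.4 176.2] yaw_y -79.2 tilt [ 3.e-04 -4.e-04 -1.e+00] j [ 0.38  0.21 -0.39  0.   -0.97  1.38]
shift [-0.0026 -0.0009  0.0048] turn 0.0006
lock_mouth 0.58 190.8 133.7 [544.2 111.2  71.9] [544.9 107.1  85.5]
key_bow 0.7 315.7 336.8 [485.7  24.  183.4] [434.3  14.8  85.5]
key_collar 0.71 318.3 332.1 [488.1  23.4 184.1] [437.9  13.7  85.5]
key 0.62 317.4 333.4 [487.3  23.6 183.6] [436.9  14.1  85.5]
key 0.33 317.5 145.7 [551.1  35.9  46.7] [551.8  36.   85.5]
```

View pics/w2.png

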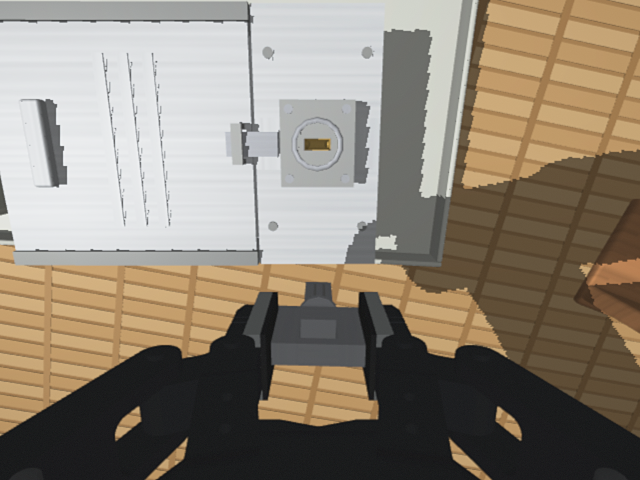

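The wrist picture shows the keyway at about (317,144), in line with the image axes, and the held key at (317,335). I'll enlarge both.

Run:
```python
import cv2,numpy as np
im=cv2.imread('pics/w2.png')
a=cv2.resize(im[92:192,270:370],(500,500),interpolation=cv2.INTER_CUBIC);b=cv2.resize(im[275:375,255:385],(650,500),interpolation=cv2.INTER_CUBIC)
o=cv2.hconcat([a,b]);cv2.imwrite('pics/w2c.png',cv2.resize(o,None,fx=.69,fy=.69))
h=cv2.cvtColor(im,cv2.COLOR_BGR2HSV)
m=((h[...,1]>70)|(h[...,2]<110)).astype(np.uint8)
s=m[128:162,296:338];n,l,st,c=cv2.connectedComponentsWithStats(s);print([(x.tolist(),(y+[296,128]).round(1).tolist()) for x,y in zip(st,c) if x[4]>20])
```

```text
[([0, 0, 42, 34, 1132], [316.3, 144.6]), ([9, 11, 26, 12, 295], [317.4, 144.3])]
```

View pics/w2c.png

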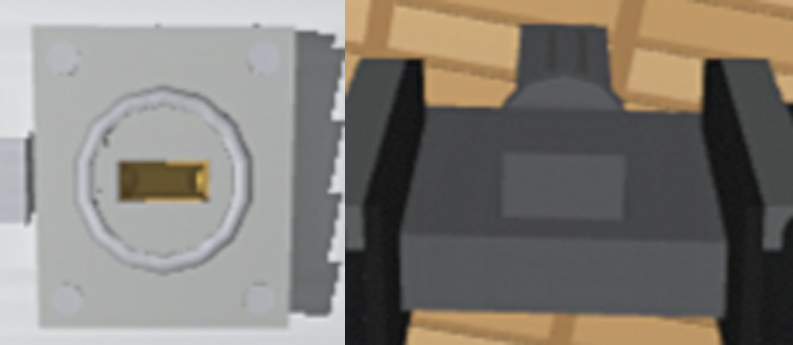

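Run:
```python
from h import *
ci=arm.camera_info('wrist');d=np.load('w2.npy');s=arm.read_state()
M=R.from_quat(s['ee_rot'])
def tool(u,v,dd=None):
    dd=dd or d[int(v),int(u)];E=np.load('w2E.npy')
    p=E@np.array([(u-ci['cx'])/ci['fx']*dd,(v-ci['cy'])/ci['fy']*dd,dd,1]);return M.inv().apply(p[:3]-s['position'])
for u,v in((318,362),(318,356),(318,350),(318,346),(318,341),(290,330),(345,330),(290,312),(345,312),(318,303),(318,285),(318,292)):print(u,v,d[v,u],tool(u,v).round(1))
E=np.load('w2E.npy');ci['extrinsics']=E
print('mouth',onz('wrist',317.0,144.2,85.5,ci),'face depth z',[pt('wrist',d,u,v,ci)[2].round(1) for u,v in((296,144),(340,144),(318,112),(318,175))])
print(onz('wrist',280,144,85.5,ci),onz('wrist',317,100,85.5,ci),onz('wrist',317,186,85.5,ci))
for c in ([270+38/3.45,92+27/3.45],[270+294/3.45,92+32/3.45],[270+41/3.45,92+325/3.45],[270+288/3.45,92+328/3.45]):print('corner',np.round(c,1),onz('wrist',*c,85.5,ci))
```

```text
318 362 130.16821 [ -4.9   0.8 -25.7]
318 356 130.3065 [ -3.1   0.8 -25.1]
318 350 130.15236 [ -1.1   0.8 -24.7]
318 346 128.54997 [  0.9   0.8 -25.8]
318 341 131.14201 [  1.2   0.8 -23.1]
290 330 137.88133 [  1.5  -8.9 -16. ]
345 330 139.28065 [  0.9  10.2 -14.7]
290 312 151.61086 [ 1.7 -9.8 -1.7]
345 312 153.89969 [ 0.8 11.2  0.4]
318 303 156.45815 [3.1 0.8 3.7]
318 285 186.01794 [-0.7  0.8 33.3]
318 292 177.73463 [-0.8  0.8 24.7]
mouth [552.58240245  36.39988657  85.5       ] face depth z [np.float64(86.2), np.float64(87.7), np.float64(84.9), np.float64(86.3)]
[548.7716602   56.95612463  85.5       ] [575.72298063  40.80156359  85.5       ] [529.47093691  32.0037472   85.5       ]
corner [281.   99.8] [572.10442608  60.24632277  85.5       ]
corner [355.2 101.3] [579.01358289  20.02636066  85.5       ]
corner [281.9 186.2] [525.53458339  52.008422    85.5       ]
corner [353.5 187.1] [532.83300189  11.07224343  85.5       ]
```

Run:
```python
from h import *
to(554.7,37.7,132,280.8)
```

```text
pos [491.6  25.  176.6] yaw_y -79.25 tilt [ 1.4e-03  5.0e-04 -1.0e+00] j [ 0.38  0.21 -0.39  0.   -0.97  1.38]
shift [ 0.2572 -0.0027  0.1788] turn -0.0003
```

>>> arm_command([
  [[0.257, -0.002, 0.05], [0, 0, 0]],
  [[0.257, -0.002, 0.08], [0, 0, 0]],
  [[0.257, -0.002, 0.13], [0, 0, 0]],
  [[0.257, -0.002, 0.177], [0, 0, 0]],
  [[0.257, -0.002, 0.177], [0, 0, 0]],
])

```text
clock: 7.85
position: [551.9, 37.2, 129.6]
ee_rot: [0.996, 0.094, -0.002, 0.0]
contact_force: [-0.2, 0.3, -0.6]
gripper_width: 30.5
grasp_force: 59.9
```

Run:
```python
from h import *
to(554.7,37.7,132,280.8);print(arm.read_state()['contact_force'])
im,d=arm.get_image('wrist');np.save('w3.npy',d);cv2.imwrite('pics/w3.png',im);np.save('w3E.npy',arm.camera_info('wrist')['extrinsics'])
cv2.imwrite('pics/w3c.png',cv2.resize(im[210:310,255:385],None,fx=6,fy=6,interpolation=cv2.INTER_CUBIC))
```

```text
pos [551.9  37.2 129.6] yaw_y -79.23 tilt [-0.0049 -0.0011 -1.    ] j [ 0.36  0.36 -0.31 -0.   -0.91  1.4 ]
shift [ 0.0113  0.0003 -0.0096] turn -0.0002
[-0.22649979  0.26711991 -0.58316735]
```

View pics/w3c.png

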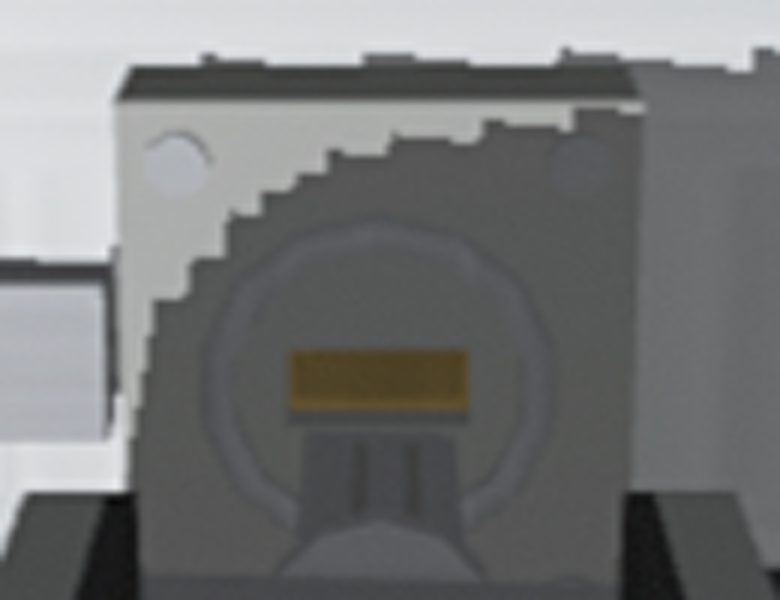

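Run:
```python
from h import *
ci=arm.camera_info('wrist');d=np.load('w3.npy');ci['extrinsics']=np.load('w3E.npy');s=arm.read_state();M=R.from_quat(s['ee_rot'])
print(s['position'],d[278,318],d[282,318],pt('wrist',d,318,279,ci),pt('wrist',d,318,250,ci),pt('wrist',d,300,262,ci))
f=lambda p:M.inv().apply(p-s['position']).round(2)
for zf in(85.5,86.5):print('mouth',f(onz('wrist',318.1,274.3,zf,ci)))
for dz in(38.5,39.7,41):print('tip axis',f(onz('wrist',318.5,282,s['position'][2]-dz,ci))-[2,0,0])
to(554.7,37.7,132,280.8)
```

```text
[552.78858798  37.40981181 130.87630005] 199.6564 191.10155 [550.4553151   35.84870337  85.35970395] [566.36773285  38.88734081  89.47619125] [558.28406583  46.24626861  87.74216993]
mouth [ 0.06  1.13 45.38]
mouth [ 0.41  1.13 44.38]
tip axis [-3.44  1.32 38.5 ]
tip axis [-3.89  1.32 39.71]
tip axis [-4.37  1.32 41.01]
pos [552.8  37.4 130.9] yaw_y -79.2 tilt [-2.5e-03 -8.0e-04 -1.0e+00] j [ 0.36  0.36 -0.3  -0.   -0.91  1.4 ]
shift [ 0.0077  0.0003 -0.0045] turn 0.0
```

>>> arm_command([
  [[0.008, -0.001, 0], [0, 0, 0]],
  [[0.008, -0.001, 0], [0, 0, 0]],
  [[0.008, -0.001, 0], [0, 0, 0]],
  [[0.008, -0.001, 0], [0, 0, 0]],
])

```text
clock: 8.3
position: [556.3, 38.7, 132.1]
ee_rot: [0.996, 0.094, 0.0, -0.0]
contact_force: [-0.2, -0.1, -0.8]
gripper_width: 30.4
grasp_force: 59.9
```

Run:
```python
from h import *
to(556.7,38.35,131)
im,d=arm.get_image('wrist');cv2.imwrite('pics/w4.png',im);np.save('w4E.npy',arm.camera_info('wrist')['extrinsics'])
cv2.imwrite('pics/w4c.png',cv2.resize(im[230:310,265:375],None,fx=7,fy=7,interpolation=cv2.INTER_CUBIC))
```

```text
pos [556.3  38.7 132.1] yaw_y -79.17 tilt [ 9.e-04  3.e-04 -1.e+00] j [ 0.36  0.36 -0.3   0.   -0.91  1.4 ]
shift [0.0014 0.0018 0.0045] turn None
```

View pics/w4c.png

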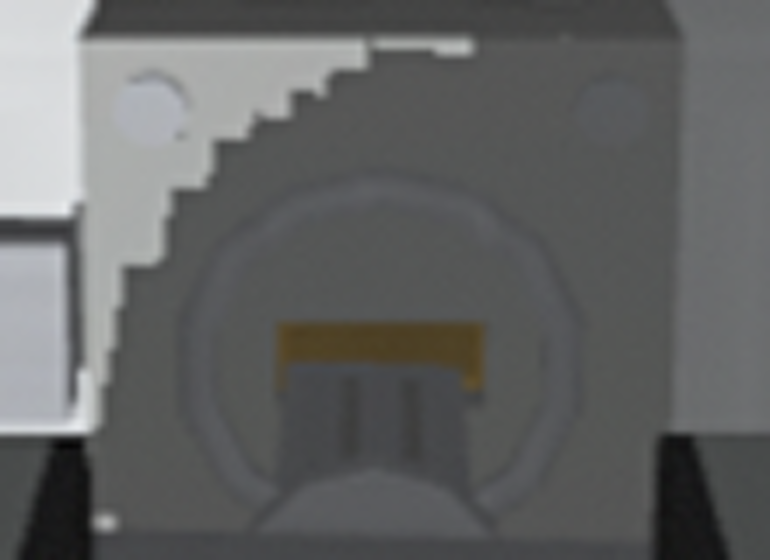

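Run:
```python
from h import *
ci=arm.camera_info('wrist');ci['extrinsics']=np.load('w4E.npy');s=arm.read_state();M=R.from_quat(s['ee_rot'])
f=lambda p:M.inv().apply(p-s['position']).round(2)
print(s['position'])
for zf in(85.5,86.5):print('far edge',f(onz('wrist',319.4,276.1,zf,ci)),'near',f(onz('wrist',319.4,287,zf,ci)))
for dz in(38.5,39.7):print('tip axis',f(onz('wrist',318.7,281.9,s['position'][2]-dz,ci))-[2,0,0])
```

```text
[556.22601065  38.70448914 132.02451796]
far edge [-1.28  1.81 46.52] near [-7.09  1.81 46.52]
far edge [-0.93  1.8  45.52] near [-6.7   1.81 45.52]
tip axis [-3.38  1.45 38.5 ]
tip axis [-3.82  1.45 39.7 ]
```

>>> arm_command([
  [[-0.003, 0.001, 0.008], [0, 0, 0]],
  [[-0.003, 0.001, 0.016], [0, 0, 0]],
  [[-0.003, 0.001, 0.024], [0, 0, 0]],
  [[-0.003, 0.001, 0.032], [0, 0, 0]],
  [[-0.003, 0.001, 0.04], [0, 0, 0]],
])

```text
clock: 8.85
position: [555.4, 38.2, 121.4]
ee_rot: [0.996, 0.094, -0.0, 0.0]
contact_force: [0.2, -0.2, 0.3]
gripper_width: 30.1
grasp_force: 59.9
```

>>> arm_command([
  [[0, 0, 0.006], [0, 0, 0]],
  [[0, 0, 0.012], [0, 0, 0]],
  [[0, 0, 0.018], [0, 0, 0]],
  [[0, 0, 0.024], [0, 0, 0]],
  [[0, 0, 0.03], [0, 0, 0]],
])

```text
clock: 9.35
position: [555.5, 38.3, 114.0]
ee_rot: [0.996, 0.094, 0.0, -0.0]
contact_force: [-0.1, 0.2, -0.5]
gripper_width: 30.9
grasp_force: 59.9
```

>>> arm_command([
  [[0, 0.005, 0.006], [0, 0, 0]],
  [[0, 0.005, 0.012], [0, 0, 0]],
  [[0, -0.005, 0.015], [0, 0, 0]],
  [[0, -0.005, 0.02], [0, 0, 0]],
  [[0, 0, 0.022], [0, 0, 0]],
])

```text
clock: 9.85
position: [555.9, 38.2, 109.1]
ee_rot: [0.996, 0.094, 0.001, 0.0]
contact_force: [0.1, -1.5, 1.0]
gripper_width: 30.6
grasp_force: 60.1
```

>>> arm_command([
  [[0, 0.005, 0.006], [0, 0, 0]],
  [[0, 0.005, 0.012], [0, 0, 0]],
  [[0, -0.005, 0.014], [0, 0, 0]],
  [[0, -0.005, 0.02], [0, 0, 0]],
  [[0, 0, 0.022], [0, 0, 0]],
])

```text
clock: 10.35
position: [555.4, 38.5, 102.8]
ee_rot: [0.996, 0.094, -0.0, -0.0]
contact_force: [-0.3, 0.6, 0.2]
gripper_width: 30.9
grasp_force: 60.0
```

>>> arm_command([
  [[0, 0.005, 0.006], [0, 0, 0]],
  [[0, 0.005, 0.012], [0, 0, 0]],
  [[0, -0.005, 0.014], [0, 0, 0]],
  [[0, -0.005, 0.02], [0, 0, 0]],
  [[0, 0, 0.022], [0, 0, 0]],
])

```text
clock: 10.85
position: [555.8, 38.8, 97.8]
ee_rot: [0.996, 0.094, 0.001, -0.001]
contact_force: [-1.2, 2.0, 2.4]
gripper_width: 31.0
grasp_force: 60.2
```

>>> arm_command([
  [[0, 0.005, 0.005], [0, 0, 0]],
  [[0, 0.005, 0.01], [0, 0, 0]],
  [[0, -0.005, 0.012], [0, 0, 0]],
  [[0, -0.005, 0.016], [0, 0, 0]],
  [[0, 0, 0.018], [0, 0, 0]],
])

```text
clock: 11.35
position: [555.4, 38.5, 93.6]
ee_rot: [0.996, 0.094, -0.0, -0.0]
contact_force: [-2.9, 4.3, 7.5]
gripper_width: 30.4
grasp_force: 61.0
```

Run:
```python
from h import *
to(555.6,38.4,93);print(arm.read_state()['contact_force'])
im,d=arm.get_image('wrist');np.save('w5.npy',d);ci=arm.camera_info('wrist')
cv2.imwrite('pics/w5c.png',cv2.resize(im[200:400,220:420],None,fx=3,fy=3,interpolation=cv2.INTER_CUBIC))
s=arm.read_state();M=R.from_quat(s['ee_rot'])
for v in(345,350,355,360):print(M.inv().apply(pt('wrist',d,318,v,ci)-s['position']).round(1))
```

```text
pos [555.4  38.5  93.6] yaw_y -79.17 tilt [-1.e-04  3.e-04 -1.e+00] j [ 0.36  0.41 -0.34 -0.   -0.82  1.4 ]
shift [0.0005 0.0006 0.0023] turn None
[-2.91758114  4.33391968  7.54290602]
[  0.4   1.1 -24.9]
[ -0.7   1.1 -26.1]
[ -3.2   1.1 -25. ]
[ -4.    1.1 -26.8]
```

View pics/w5c.png

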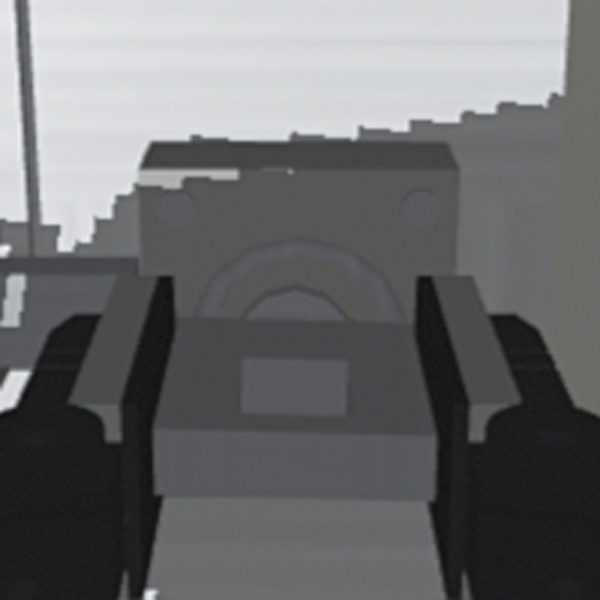

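The key hasn't slipped in the grip and the collar is about at the face. I'll push a little more to confirm it's seated.

>>> arm_command([
  [[0, 0.004, 0.004], [0, 0, 0]],
  [[0, -0.004, 0.006], [0, 0, 0]],
  [[0, 0, 0.008], [0, 0, 0]],
  [[0, 0, 0.008], [0, 0, 0]],
])

```text
clock: 11.8
position: [555.5, 38.5, 93.5]
ee_rot: [0.996, 0.095, 0.0, -0.0]
contact_force: [-5.4, 2.9, 15.3]
gripper_width: 30.4
grasp_force: 61.9
```

Seated: z stays at 93.5 under a 15 N push. Now I turn clockwise in steps about the key axis.

>>> arm_command([
  [[0, 0.001, -0.002], [0, 0, 0.03]],
  [[0, 0.0015, -0.003], [0, 0, 0.06]],
  [[0, 0.002, -0.003], [0, 0, 0.09]],
  [[-0.001, 0.003, -0.003], [0, 0, 0.12]],
  [[-0.001, 0.0035, -0.003], [0, 0, 0.15]],
])

```text
clock: 12.3
position: [555.5, 37.4, 93.6]
ee_rot: [0.99, -0.142, 0.0, 0.0]
contact_force: [-2.8, -0.1, 9.8]
gripper_width: 30.3
grasp_force: 61.4
```

>>> arm_command([
  [[0, 0.001, 0], [0, 0, 0.04]],
  [[0, 0.002, 0], [0, 0, 0.08]],
  [[-0.001, 0.0025, 0], [0, 0, 0.12]],
  [[-0.001, 0.003, 0], [0, 0, 0.16]],
  [[-0.001, 0.0035, 0], [0, 0, 0.2]],
])

```text
clock: 12.8
position: [555.0, 36.1, 93.6]
ee_rot: [0.897, -0.442, 0.0, 0.0]
contact_force: [-2.2, -1.5, 10.9]
gripper_width: 30.7
grasp_force: 61.4
```

Run:
```python
from h import *
to(555.5,37.4,93.5);s=arm.read_state();print(s['contact_force'],s['wrist_torque'])
```

```text
pos [555.   36.1  93.6] yaw_y -142.41 tilt [ 3.e-04 -1.e-03 -1.e+00] j [ 0.36  0.41 -0.34  0.   -0.82  0.3 ]
shift [-0.0027 -0.0049  0.0002] turn None
[-2.20879861 -1.53073479 10.87075753] [-0.25472278  1.00863284  0.12733159]
```

>>> arm_command([
  [[0, 0.001, 0], [0, 0, 0.04]],
  [[0, 0.002, 0], [0, 0, 0.08]],
  [[-0.001, 0.0025, 0], [0, 0, 0.12]],
  [[-0.001, 0.003, 0], [0, 0, 0.16]],
  [[-0.001, 0.0035, 0], [0, 0, 0.2]],
])

```text
clock: 13.3
position: [553.8, 35.4, 93.5]
ee_rot: [0.717, -0.697, 0.0, 0.001]
contact_force: [-3.9, -1.1, 11.6]
gripper_width: 30.4
grasp_force: 61.5
```

>>> arm_command([
  [[0, 0, 0], [0, 0, 0.015]],
  [[0, 0, 0], [0, 0, 0.03]],
  [[0, 0, 0], [0, 0, 0.03]],
])

```text
clock: 13.6
position: [553.6, 35.4, 93.5]
ee_rot: [-0.685, 0.728, -0.0, -0.001]
contact_force: [-4.2, -1.2, 11.8]
gripper_width: 30.4
grasp_force: 61.6
```

Run:
```python
from h import *
to(555.5,37.4,93.5);s=arm.read_state();print(s['contact_force'],s['wrist_torque'])
im,d=arm.get_image('wrist');cv2.imwrite('pics/w6.png',im)
im,d=arm.get_image('scene');cv2.imwrite('pics/s6.png',cv2.resize(im[190:290,300:420],None,fx=5,fy=5,interpolation=cv2.INTER_CUBIC))
```

```text
pos [553.6  35.4  93.5] yaw_y 176.5 tilt [-8.0e-04 -1.9e-03 -1.0e+00] j [ 0.36  0.41 -0.35  0.   -0.82 -0.42]
shift [-0.0086 -0.0069  0.0002] turn None
[-4.15690296 -1.21803587 11.82317429] [-0.5424025   1.1672826   0.37510633]
```

View pics/w6.png

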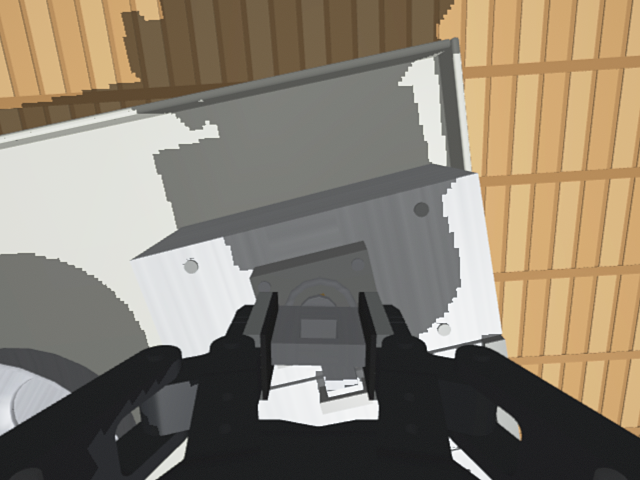

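The wrist picture shows the key upright in the lock, with the head turned about 104° and the torque rising. One small extra turn will confirm the stop.

>>> arm_command([
  [[0, 0, 0], [0, 0, 0.01]],
  [[0, 0, 0], [0, 0, 0.02]],
  [[0, 0, 0], [0, 0, 0.02]],
])

```text
clock: 14.0
position: [553.6, 35.4, 93.5]
ee_rot: [-0.663, 0.749, -0.0, -0.001]
contact_force: [-4.7, -1.5, 10.6]
gripper_width: 30.6
grasp_force: 61.7
```

Run:
```python
from h import *
to(555.5,37.4,93.5);s=arm.read_state();print(s['contact_force'],s['wrist_torque'],s['grasp_force'])
```

```text
pos [553.6  35.4  93.5] yaw_y 172.98 tilt [-9.0e-04 -2.1e-03 -1.0e+00] j [ 0.36  0.41 -0.35  0.   -0.82 -0.48]
shift [-0.0088 -0.0065  0.0001] turn None
[-4.72852363 -1.47748968 10.64389512] [-0.45800428  1.18223633  0.61350479] 61.69564247131348
```

View pics/s6.png

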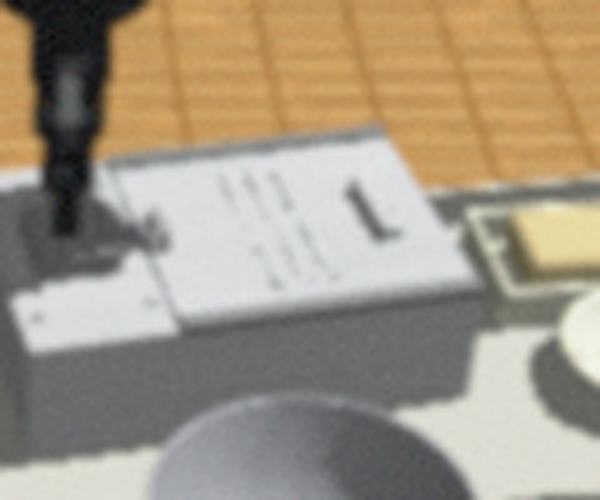

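```bash
python3 -c "
from bench import arm
print(arm.job_done())"
```

```text
the job is handed in; nothing more can be done
None
```

I handed the job in at about 14 s: the square-headed key is fully in the lock, turned about 108° at the head (the plug appears to be hard against its stop), and still gripped. I didn't see the plug angle or the drawn bolt directly: I'm inferring the stop from the sharp torque rise. I also didn't check the other key, the comb and the tray things again at the end.

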